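Move the thread spools to the other rack in reverse order

TASK

Move the four spools of thread from the dark wooden rack to the white rack, one spool to each felt seat, in the reverse order: the spool that starts nearest the brass knob of the dark rack ends farthest from the brass knob of the white rack, and so on along the row. Leave every spool standing upright in the middle of its seat, and do not knock any of them over on the way.

Things in the scene. Friction and masses are not known exactly. Their poses are not given: they have to be found in the camera images.
- dark_rack: Full rack: dark wooden board 270 x 104 mm, grey felt seats. Origin: underside, below the middle of the seat row. Flat top 14 mm above it. Seats: four flat 51 mm felt discs at x = -90, -30, 30, 90 mm, y = 0. A brass knob (17 mm wide, 19 mm tall) stands on the board at x = -133 mm, the end nearer the robot; +x runs along the row away from the knob. Fixed; left or right of the middle.
- white_rack: Empty rack: white board 270 x 76 mm, blue felt seats. Origin: underside, below the middle of the seat row. Flat top 14 mm above it. Seats: four flat 51 mm felt discs at x = -90, -30, 30, 90 mm, y = 0. A brass knob (17 mm wide, 19 mm tall) stands on the board at x = -133 mm, the end nearer the robot; +x runs along the row away from the knob. Fixed; left or right of the middle.
- red_spool: Loose spool of red thread with pale flanges, standing upright on a seat of the dark rack, about 30 g: flanges 40 mm across, wound middle 35 mm across (that is where fingers close on it), 40 mm tall. Origin: centre of its underside, z axis up along the spool.
- teal_spool: Loose spool of teal thread with pale flanges, standing upright on a seat of the dark rack, about 30 g: flanges 44 mm across, wound middle 39 mm across (that is where fingers close on it), 46 mm tall. Origin: centre of its underside, z axis up along the spool.
- yellow_spool: Loose spool of yellow thread with light wooden flanges, standing upright on a seat of the dark rack, about 30 g: flanges 36 mm across, wound middle 31 mm across (that is where fingers close on it), 36 mm tall. Origin: centre of its underside, z axis up along the spool.
- black_spool: Loose spool of black thread with brown wooden flanges, standing upright on a seat of the dark rack, about 30 g: flanges 39 mm across, wound middle 33 mm across (that is where fingers close on it), 42 mm tall. Origin: centre of its underside, z axis up along the spool.
- red_chip: Flat red colour chip 34 x 14 mm, 3 mm thick, fixed on the dark rack's top face, 41 mm to the +y side of the seat where the red spool stands at the start; it stays there and shows that spool's place in the row. Origin: centre of its underside; axes parallel to the rack's.
- teal_chip: Flat teal colour chip 34 x 14 mm, 3 mm thick, fixed on the dark rack's top face, 41 mm to the +y side of the seat where the teal spool stands at the start; it stays there and shows that spool's place in the row. Origin: centre of its underside; axes parallel to the rack's.
- yellow_chip: Flat yellow colour chip 34 x 14 mm, 3 mm thick, fixed on the dark rack's top face, 41 mm to the +y side of the seat where the yellow spool stands at the start; it stays there and shows that spool's place in the row. Origin: centre of its underside; axes parallel to the rack's.
- black_chip: Flat black colour chip 34 x 14 mm, 3 mm thick, fixed on the dark rack's top face, 41 mm to the +y side of the seat where the black spool stands at the start; it stays there and shows that spool's place in the row. Origin: centre of its underside; axes parallel to the rack's.

How it is judged:
By the outcome, as a careful person would: the job done as asked, in the order asked, and still so for the second after the job is handed in, with the robot touching nothing.
It also fails if it takes over 112 s, if anything falls off the work surface, if the arm or the gripper's body presses on something with over 40 N, if the wrist force passes 120 N, or if a joint passes its speed limit or range.

ROBOT

A 6-joint arm with a two-finger parallel gripper is mounted at the origin on a cart in front of the work surface, level with it; the furniture and walls round the work are solid. World frame = base frame: x ahead of the robot, y to its left, z up, the work surface at z = 0. Lengths are in m, angles in rad, forces in N, time in s.
With the tool pointing down it reaches from about 0.35 to 0.775 m from the base axis. Payload 7.3 kg.
Tool frame: the origin (TCP) lies at the very end of the fingers, on their centre line; the grasp point (between the pads) lies 19 mm behind it; z points along the fingers, y is the line along which they close (so a half turn about z gives the same grasp; the last joint's range is limited). The gripper opens to 92 mm and grips with 3 to 60 N. Pads are 19 mm wide; open, the fingers measure 130 mm over their backs; the gripper's body (75 mm by 190 mm) begins 47 mm behind the grasp point.
Start: joints at [1.115, 0.342, 1.524, -0, 1.275, -0.146], TCP at [0.16, 0.5, 0.192] pointing down, gripper open.
Joint ranges: [-2.53, 2.53], [-0.77, 2.02], [0.04, 2.7], [-1, 4.14], [0.28, 2.66], [-3.11, 3.11]. Speed limits (rad/s): [2.57, 2.57, 3.14, 3.14, 3.14, 3.14].

INTERFACE

Orientations are given as a 3x3 rotation matrix whose columns are the frame's x, y, z axes.
In Python, from plant import bot gives the robot as it stands. The module is installed in compiled form; this text tells all that it offers.
- The arm moves only by the tool step_arm, never from a script. Its argument "motion" is a list that holds one entry, the list of rows, each a list of 7 numbers: the shift along the tool's x, y, z each as a share of 0.8 m, from -1 to 1, then the turn, a rotation vector about the tool's x, y, z each as a share of pi/4 rad, from -1 to 1, then the gripper command: -1 is fully open, 1 is shut, values between are in proportion. A call has 1 to 8 rows; each row is the pose to reach, as a shift and turn from the pose commanded when the call began, along the tool's axes at that moment; what a row does not reach only later rows make up. A row lasts 1/8 s, in which the tool goes at most 62.5 mm and 10.7 degrees, less where a joint would pass 70% of its speed; a pose out of reach is approached as far as the arm can. A call with a number of a shift or a turn outside -1 to 1 is refused whole. A call with a gripper value outside its range is refused whole. The fingers move at their own pace and stop on an object; "grip_force" is the grip in N (left out, the last holds). Time passes only in rows, so rows that repeat a pose let the fingers close. It gives the time, the measured TCP pose, the force, the opening and the grip force at its end, in the units of the state.
- bot.get_state(): the state, without advancing time (a new reading comes with each control period).
- bot.get_image(name): name is "scene" or "top" or "wrist"; returns a dict with "image" (400x640x3 uint8, blue, green, red), "depth" (400x640 float32, m along the optical axis (not along the pixel's ray), 0 where there is no reading), "vertical_fov" (degrees; the focal length in pixels is half the picture's height over the tangent of half this angle, whatever the lens; pixels are square), "cx", "cy" (the principal point, pixels), "rvec" (rotation vector, rad) and "tvec" (3), from world to camera coordinates, as OpenCV has them; the wrist camera has in their place "T_tool_cam" (4x4, takes a point from camera to tool coordinates, whose origin is the TCP and whose axes are the flange's). Camera axes: x right, y down, z forward; pixel columns grow to the right and rows downward; lengths in m; the calibration is good to about 2 mm. A picture is of the moment at which its call begins: read the wrist's pose just before it.
- bot.hand_in(): hands the job in; it is judged then, once.
The state is a dict: "t": time; "qpos": joint angles; "qd": joint speeds; "joint_torque": joint torques, N m; "tool_pos": TCP position; "eef_rot": TCP orientation; "force": force on the tool from outside, world axes, zero at the start; "wrist_torque": the same for the moment, N m; "gripper_width": finger opening in m; "grip_force": force on a finger pad.
Only numpy, scipy, OpenCV 4.12 (cv2) and the standard library are available. Lean on these libraries where they do the work, as an engineer would, in place of code of your own. Each camera call takes 0.05 s, during which the arm holds its last target. There are 200 camera calls.

## Working session

There is one attempt and no reset: what is moved stays moved. The work goes in short steps, Python scripts to look and compute and a tool call to move; the robot and the scene stay as the last step left them, time stands still between calls to the robot, and variables do not carry over. Pictures are saved under pics/ and viewed, at most 14 in all, crops included, and the job is handed in when it is done.

Besides the shell and the picture viewer there is one more tool, called after "Emit:" by a JSON object that holds its "method" and its "body", one argument or row to a line. step_arm: Moves the arm, as the interface text tells. Shift numbers are shares of 0.8 m and turn numbers shares of pi/4 rad, none past 1 either way. Its arguments: {"type":"object","properties":{"motion":{"type":"array","items":{"type":"array","items":{"type":"array","items":{"type":"number"}}}},"grip_force":{"type":"number"}},"required":["motion"]}

```bash
mkdir -p pics
cat > h.py <<'E'
import numpy as np, cv2
from plant import bot
def cam(name):
    s=bot.get_state(); d=bot.get_image(name)
    f=200/np.tan(np.radians(d["vertical_fov"])/2)
    K=np.array([[f,0,d["cx"]],[0,f,d["cy"]],[0,0,1]])
    if name=="wrist":
        T=np.eye(4);T[:3,:3]=s["eef_rot"];T[:3,3]=s["tool_pos"];T=T@d["T_tool_cam"]
        R=T[:3,:3];c=T[:3,3]
    else:
        R=cv2.Rodrigues(np.array(d["rvec"],float))[0].T;c=-R@np.array(d["tvec"],float).ravel()
    return d["image"],d["depth"],K,R,c,d
def ray(px,K,R):
    v=R@np.linalg.inv(K)@np.array([px[0],px[1],1.]);return v
def onplane(px,z,K,R,c):
    v=ray(px,K,R);return c+v*(z-c[2])/v[2]
def dpoint(px,dep,K,R,c):
    x,y=int(round(px[0])),int(round(px[1]));return c+ray(px,K,R)*np.median(dep[y-1:y+2,x-1:x+2])
E
python3 - <<'E'
from h import *
s=bot.get_state();print(s["t"],s["tool_pos"],s["eef_rot"],s["gripper_width"])
for n in("top","scene"):
    im,dep,K,R,c,d=cam(n);cv2.imwrite(f"pics/{n}0.png",im);np.savez(n+"0.npz",im=im,dep=dep,K=K,R=R,c=c);print(n,c,R[:,2],K[0,0],list(d.keys()))
E
```

```text
0.0 [0.15983422 0.49957718 0.1915387 ] [[-9.52389873e-01  3.04882031e-01 -6.90031514e-04]
 [ 3.04882732e-01  9.52388830e-01 -1.42731046e-03]
 [ 2.22016993e-04 -1.56973472e-03 -9.99998743e-01]] 0.09185378425937643
top [0.40772424 0.00282601 0.95206088] [ 0.16077334 -0.0071594  -0.98696539] 440.5741836213194 ['image', 'depth', 'vertical_fov', 'cx', 'cy', 'rvec', 'tvec']
scene [ 0.07739349 -0.63485035  0.4208715 ] [ 0.55674894  0.71416061 -0.42427024] 378.3970152696614 ['image', 'depth', 'vertical_fov', 'cx', 'cy', 'rvec', 'tvec']
```

View pics/top0.png

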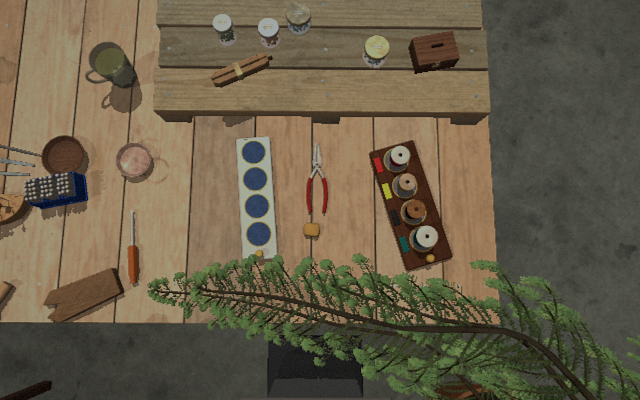

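View pics/scene0.png

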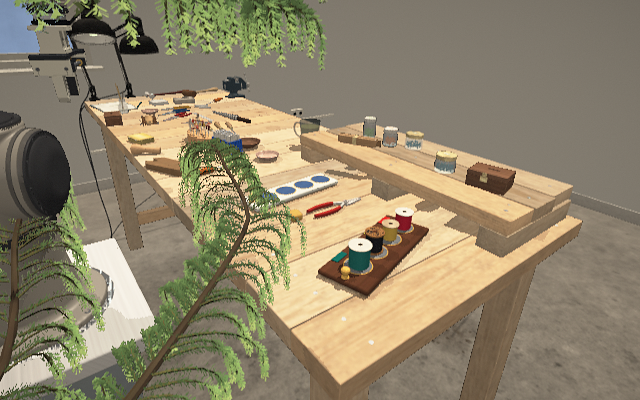

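The top view shows the white rack with its knob at (260,253) and seats at (259,234), (256,206), (255,179) and (253,152). The dark rack's knob is at (430,259), and from the knob outward stand teal (425,238), black (415,210), yellow (405,185) and red (400,157). The scene view gives the same order. A raised bench lies behind, and a plant branch hangs in front.

```bash
cat > m.py <<'E'
from h import *
z=np.load("top0.npz");im,dep,K,R,c=[z[k] for k in("im","dep","K","R","c")]
v,u=np.mgrid[:400,:640]
P=c+(np.stack([u,v,np.ones_like(u)],-1)@np.linalg.inv(K).T@R.T)*dep[...,None]
hsv=cv2.cvtColor(im,cv2.COLOR_BGR2HSV)
m=((hsv[...,0]>100)&(hsv[...,0]<130)&(hsv[...,1]>90)&(u>225)&(u<290)&(v>130)&(v<255)).astype(np.uint8)
n,l,st,ce=cv2.connectedComponentsWithStats(m)
for i in range(1,n):
    if st[i,4]>60: print("seat",ce[i].round(1),st[i,4],onplane(ce[i],.014,K,R,c).round(4),"depth z",np.median(P[l==i][:,2]).round(4))
for nm,px in dict(teal=(425,238),black=(415,210),yellow=(405,185),red=(400,157)).items():
    w=P[px[1]-14:px[1]+15,px[0]-14:px[0]+15].reshape(-1,3)
    zt=np.percentile(w[:,2],90)
    g=w[abs(w[:,2]-zt)<.005]
    print(nm,"top z",zt.round(4),"centre",((g.min(0)+g.max(0))/2).round(4),"ext",(g.max(0)-g.min(0)).round(4))
for nm,px in dict(knobW=(260,253),knobD=(430,259),pliers=(312,230),pliers2=(317,165),bench=(300,100),benchhi=(300,55),branch=(250,275),branch2=(350,300),branch3=(170,290),jar=(268,28),jar2=(376,48),table=(350,200),dboard=(372,158),wboard=(268,195)).items(): print(nm,P[px[1],px[0]].round(3))
# branch: highest points by region
b=(hsv[...,0]>35)&(hsv[...,0]<85)&(hsv[...,1]>60)&(v>250)
print("branch",np.percentile(P[b],[0,5,50,95,100],axis=0).round(3))
t=(P[...,2]>.08)&(P[...,0]<.7)&(P[...,0]>0.3)&(abs(P[...,1])<.4); print("tall",t.sum(),P[t].min(0) if t.any() else"",P[t].max(0) if t.any() else"")
E
python3 m.py
```

```text
seat [253.1 151.8] 357 [0.6684 0.1406 0.014 ] depth z 0.0145
seat [254.8 178.7] 369 [0.6083 0.1352 0.014 ] depth z 0.0146
seat [256.6 205.8] 382 [0.5488 0.1298 0.014 ] depth z 0.0148
seat [258.4 233.6] 392 [0.4888 0.1244 0.014 ] depth z 0.0148
teal top z 0.0589 centre [ 0.4828 -0.2232  0.0582] ext [0.0428 0.0433 0.0082]
black top z 0.0568 centre [ 0.5385 -0.2027  0.0562] ext [0.0364 0.0356 0.0085]
yellow top z 0.0483 centre [ 0.598  -0.1885  0.0481] ext [0.0351 0.0348 0.0087]
red top z 0.0525 centre [ 0.6543 -0.1745  0.0515] ext [0.0376 0.0389 0.0077]
knobW [0.447 0.118 0.032]
knobD [ 0.436 -0.235  0.033]
pliers [0.497 0.01  0.014]
pliers2 [0.64 0.   0.01]
bench [0.76  0.036 0.084]
benchhi [0.859 0.037 0.087]
branch [0.403 0.121 0.141]
branch2 [ 0.375 -0.039  0.407]
branch3 [ 0.37   0.31  -0.002]
jar [0.892 0.1   0.134]
jar2 [ 0.855 -0.117  0.126]
table [ 0.565 -0.072 -0.   ]
dboard [ 0.656 -0.12   0.014]
wboard [0.572 0.106 0.014]
branch [[-0.081 -1.308 -0.898]
 [ 0.188 -0.357 -0.873]
 [ 0.342 -0.127  0.472]
 [ 0.411  0.134  0.528]
 [ 0.458  0.616  0.952]]
tall 28412 [ 0.30000204 -0.3283072   0.08006305] [0.42878197 0.31790296 0.95206088]
```

```bash
cat >> m.py <<'E'
print("-----")
for u0 in (180,250,300,350,400,440): 
    col=P[85:135,u0]; hi=col[(col[:,2]>.05)]; print("bench col",u0,"min x",hi[:,0].min().round(4),"z",np.median(hi[:,2]).round(4),"y",np.median(hi[:,1]).round(3))
for y0 in np.arange(-.5,.5,.1):
    k=b&(P[...,1]>y0)&(P[...,1]<y0+.1)&(P[...,2]>.07)
    if k.sum()>20: print(y0.round(1),k.sum(),np.percentile(P[k],[2,50,98],axis=0)[:,[0,2]].round(2).tolist())
E
python3 m.py | sed -n '/-----/,$p'
```

```text
-----
bench col 180 min x 0.7359 z 0.0829 y 0.285
bench col 250 min x 0.7365 z 0.0839 y 0.14
bench col 300 min x 0.7369 z 0.0836 y 0.036
bench col 350 min x 0.7367 z 0.0836 y -0.067
bench col 400 min x 0.7363 z 0.0831 y -0.172
bench col 440 min x 0.4077 z 0.0832 y -0.255
-0.4 556 [[0.18, 0.08], [0.28, 0.42], [0.32, 0.51]]
-0.3 5455 [[0.2, 0.11], [0.33, 0.48], [0.4, 0.53]]
-0.2 5852 [[0.22, 0.11], [0.33, 0.49], [0.42, 0.53]]
-0.1 4697 [[0.26, 0.13], [0.36, 0.49], [0.42, 0.53]]
-0.0 3091 [[0.29, 0.13], [0.37, 0.48], [0.42, 0.95]]
0.1 1331 [[0.3, 0.11], [0.38, 0.43], [0.42, 0.47]]
0.2 410 [[0.33, 0.08], [0.36, 0.12], [0.41, 0.16]]
0.3 107 [[0.35, 0.07], [0.38, 0.08], [0.39, 0.1]]
```

```bash
cat > g.py <<'E'
import sys
from h import *
from scipy.spatial.transform import Rotation as Ro
def go(x,y,z,deg,s=None,quiet=False):
    s=s or bot.get_state();t=np.radians(deg);Rt=np.array([[-np.sin(t),np.cos(t),0],[np.cos(t),np.sin(t),0],[0,0,-1]]).T.reshape(3,3)
    Rt=np.column_stack([[-np.sin(t),np.cos(t),0],[np.cos(t),np.sin(t),0],[0,0,-1]])
    Rc=np.array(s["eef_rot"]);d=Rc.T@(np.array([x,y,z])-s["tool_pos"])
    r=Ro.from_matrix(Rc.T@Rt).as_rotvec()
    print((d/.8).round(4).tolist(),(r/(np.pi/4)).round(3).tolist(),"rows",np.ceil(max(np.linalg.norm(d)/.0625,np.degrees(np.linalg.norm(r))/10.7)))
if __name__=="__main__": 
    print({k:np.round(bot.get_state()[k],3).tolist() for k in("t","tool_pos","force","gripper_width")})
    a=list(map(float,sys.argv[1:]))
    for i in range(0,len(a),4): go(*a[i:i+4])
E
python3 -c "
from h import *
im,dep,K,R,c,d=cam('wrist');print(np.round(d['T_tool_cam'],4),K[0,0])"
python3 g.py 0.57 -0.2 0.22 105.9
```

```text
[[-1.200e-03 -9.598e-01 -2.808e-01  7.500e-02]
 [ 1.000e+00 -9.000e-04 -1.300e-03 -1.100e-03]
 [ 1.000e-03 -2.808e-01  9.598e-01 -1.931e-01]
 [ 0.000e+00  0.000e+00  0.000e+00  1.000e+00]] 309.00527828249534
{'t': 0.15, 'tool_pos': [0.16, 0.5, 0.192], 'force': [0.559, 0.447, -0.313], 'gripper_width': 0.092}
[-0.7549, -0.6768, -0.0347] [-0.001, -0.001, -0.748] rows 13.0
```

Emit:
{"method": "step_arm", "body": {
  "motion": [
    [[-0.755, -0.677, -0.035, 0, 0, -0.748, -1], [-0.755, -0.677, -0.035, 0, 0, -0.748, -1], [-0.755, -0.677, -0.035, 0, 0, -0.748, -1], [-0.755, -0.677, -0.035, 0, 0, -0.748, -1], [-0.755, -0.677, -0.035, 0, 0, -0.748, -1], [-0.755, -0.677, -0.035, 0, 0, -0.748, -1], [-0.755, -0.677, -0.035, 0, 0, -0.748, -1], [-0.755, -0.677, -0.035, 0, 0, -0.748, -1]]
  ]
}}

```text
t: 1.15
tool_pos: [0.4037, 0.0849, 0.2091]
eef_rot: [[-0.962, -0.274, 0.001], [-0.274, 0.962, 0.0], [-0.001, 0.0, -1.0]]
force: [0.7, 1.3, -0.6]
gripper_width: 0.0917
grip_force: 0.0
```

```bash
python3 g.py 0.57 -0.2 0.22 105.9
```

```text
{'t': 1.15, 'tool_pos': [0.404, 0.085, 0.209], 'force': [0.699, 1.339, -0.592], 'gripper_width': 0.092}
[-0.1024, -0.3994, -0.0137] [0.0, 0.001, 0.0] rows 6.0
```

Emit:
{"method": "step_arm", "body": {
  "motion": [
    [[-0.102, -0.399, -0.014, 0, 0, 0, -1], [-0.102, -0.399, -0.014, 0, 0, 0, -1], [-0.102, -0.399, -0.014, 0, 0, 0, -1], [-0.102, -0.399, -0.014, 0, 0, 0, -1], [-0.102, -0.399, -0.014, 0, 0, 0, -1], [-0.102, -0.399, -0.014, 0, 0, 0, -1], [-0.102, -0.399, -0.014, 0, 0, 0, -1], [-0.102, -0.399, -0.014, 0, 0, 0, -1]]
  ]
}}

```text
t: 2.15
tool_pos: [0.5685, -0.1968, 0.2199]
eef_rot: [[-0.962, -0.275, -0.001], [-0.275, 0.962, 0.001], [0.001, 0.001, -1.0]]
force: [0.1, 0.1, -0.6]
gripper_width: 0.092
grip_force: 0.0
```

Run:
```python
from h import *
s=bot.get_state();print(s["t"],s["tool_pos"],s["force"],s["qpos"].round(2) if hasattr(s["qpos"],"round") else s["qpos"])
im,dep,K,R,c,d=cam("wrist");cv2.imwrite("pics/w1.png",im);np.savez("w1.npz",im=im,dep=dep,K=K,R=R,c=c)
for n,p in dict(teal=(.4828,-.2232,.0605),black=(.5385,-.2027,.0565),yellow=(.598,-.1885,.0505),red=(.6543,-.1745,.0545)).items():
    q=K@R.T@(np.array(p)-c);print(n,(q[:2]/q[2]).round(1))
```

```text
2.15 [ 0.56846383 -0.19678064  0.21988221] [ 0.06989035  0.14166236 -0.56882649] [-0.46  0.47  1.25  0.    1.42 -2.31]
teal [319.8  94.4]
black [323.7 148.8]
yellow [321.4 198.4]
red [319.8 243.4]
```

View pics/w1.png

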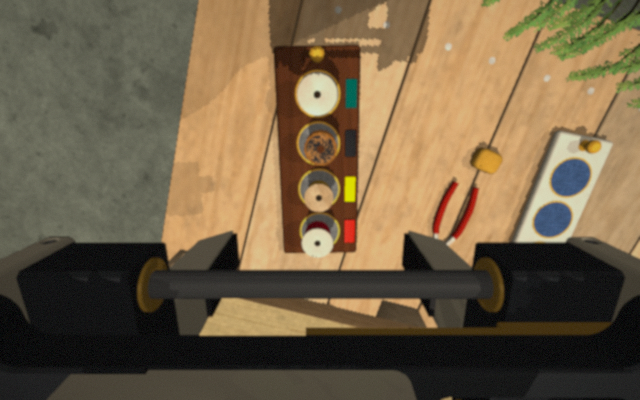

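The wrist view shows the spool holes at about teal (317,95), black (320,145), yellow (318,198) and red (318,243). These are within 4 px of the top-view predictions.

Run:
```python
from h import *
z=np.load("w1.npz");im,dep,K,R,c=[z[k] for k in("im","dep","K","R","c")]
v,u=np.mgrid[:400,:640]
P=c+(np.stack([u,v,np.ones_like(u)],-1)@np.linalg.inv(K).T@R.T)*dep[...,None]
for n,px,h in(("teal",(317,95),.0605),("black",(320,145),.0565),("yellow",(318,198),.0505),("red",(318,243),.0545)):
    M=np.zeros((400,640),bool);M[px[1]-24:px[1]+25,px[0]-26:px[0]+27]=1
    w=P[M];w=w[w[:,2]<.1];zt=np.percentile(w[:,2],92)
    m=(M&(abs(P[...,2]-zt)<.004)).astype(np.uint8)
    k,l,st,ce=cv2.connectedComponentsWithStats(m);i=1+np.argmax(st[1:,4])
    cn=max(cv2.findContours((l==i).astype(np.uint8),0,1)[0],key=len)
    (e,ax,_)=cv2.fitEllipse(cn)
    print(n,"z",zt.round(4),"px",np.round(e,1),"ax",np.round(ax,1),"pos",onplane(e,zt,K,R,c).round(4),"diam",(np.array(ax)/K[0,0]*np.median(dep[l==i])).round(4))
```

```text
teal z 0.0592 px [317.1  93.4] ax [39.5 41.5] pos [ 0.4826 -0.2263  0.0592] diam [0.043  0.0451]
black z 0.057 px [320.5 148. ] ax [32.5 32.6] pos [ 0.5386 -0.2066  0.057 ] diam [0.0373 0.0375]
yellow z 0.0487 px [318.7 196.9] ax [27.3 28.2] pos [ 0.5976 -0.192   0.0487] diam [0.0335 0.0346]
red z 0.0528 px [317.2 242.2] ax [28.2 30.4] pos [ 0.6544 -0.1779  0.0528] diam [0.0358 0.0386]
```

```bash
python3 g.py 0.4827 -0.2248 0.09 105.8 0.4827 -0.2248 0.022 105.8
```

```text
{'t': 2.2, 'tool_pos': [0.569, -0.197, 0.22], 'force': [-0.384, -0.432, -0.06], 'gripper_width': 0.091}
[0.1128, -0.0045, 0.1627] [0.001, -0.0, 0.004] rows 3.0
[0.1128, -0.0045, 0.2477] [0.001, -0.0, 0.004] rows 4.0
```

Emit:
{"method": "step_arm", "body": {
  "motion": [
    [[0.113, -0.0045, 0.163, 0, 0, 0, -1], [0.113, -0.0045, 0.163, 0, 0, 0, -1], [0.113, -0.0045, 0.163, 0, 0, 0, -1], [0.113, -0.0045, 0.163, 0, 0, 0, -1], [0.113, -0.0045, 0.2, 0, 0, 0, -1], [0.113, -0.0045, 0.235, 0, 0, 0, -1], [0.113, -0.0045, 0.2475, 0, 0, 0, -1], [0.113, -0.0045, 0.2475, 0, 0, 0, -1]]
  ]
}}

```text
t: 3.2
tool_pos: [0.484, -0.2259, 0.0229]
eef_rot: [[-0.961, -0.275, 0.001], [-0.275, 0.961, -0.0], [-0.001, -0.001, -1.0]]
force: [0.1, -0.4, -0.0]
gripper_width: 0.0918
grip_force: 0.0
```

```bash
python3 g.py 0.4827 -0.2248 0.022 105.8
python3 - <<'E'
from h import *
im,*_=cam("wrist");cv2.imwrite("pics/w2.png",im)
E
```

```text
{'t': 3.2, 'tool_pos': [0.484, -0.226, 0.023], 'force': [0.055, -0.416, -0.025], 'gripper_width': 0.092}
[0.0012, 0.0018, 0.0011] [-0.001, 0.001, 0.004] rows 1.0
```

View pics/w2.png

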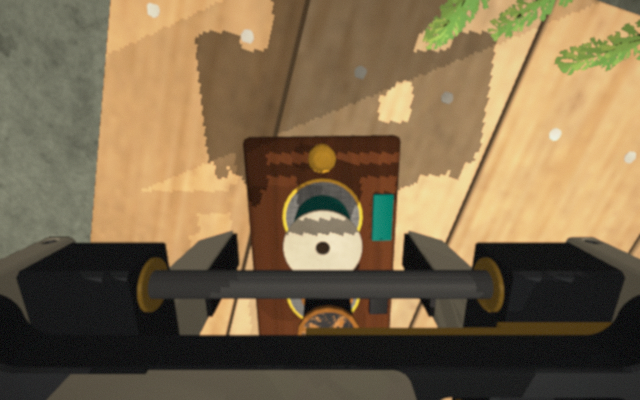

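The spool's hole is at (322,248), midway between the fingers at columns 238 and 404, so the y alignment is good. I'll close on it.

Emit:
{"method": "step_arm", "body": {
  "motion": [
    [[0.0015, 0, 0, 0, 0, 0, -1], [0.0015, 0, 0, 0, 0, 0, 1], [0.0015, 0, 0, 0, 0, 0, 1], [0.0015, 0, 0, 0, 0, 0, 1], [0.0015, 0, 0, 0, 0, 0, 1], [0.0015, 0, 0, 0, 0, 0, 1], [0.0015, 0, 0, 0, 0, 0, 1], [0.0015, 0, 0, 0, 0, 0, 1]]
  ],
  "grip_force": 15
}}

```text
t: 4.25
tool_pos: [0.4819, -0.2264, 0.022]
eef_rot: [[-0.962, -0.274, 0.0], [-0.274, 0.962, 0.0], [-0.0, 0.0, -1.0]]
force: [0.6, -0.3, -0.0]
gripper_width: 0.0264
grip_force: 0.0
```

```bash
python3 g.py 0.4827 -0.2248 0.13 105.8 0.60 0.13 0.13 95.15
```

```text
{'t': 4.25, 'tool_pos': [0.482, -0.226, 0.022], 'force': [0.635, -0.29, -0.045], 'gripper_width': 0.026}
[-0.0015, 0.0016, -0.1349] [0.0, 0.0, 0.002] rows 2.0
[-0.2641, 0.3879, -0.1349] [0.0, 0.0, 0.239] rows 7.0
```

Run:
```python
from h import *
s=bot.get_state();print(s["gripper_width"],s["grip_force"],s["tool_pos"])
im,dep,K,R,c,d=cam("wrist");cv2.imwrite("pics/w3.png",im)
T=np.array(d["T_tool_cam"])
for p in [(0,0,0),(0,0,-.019),(0,.046,0),(0,.046,-.019),(0,.02,-.019),(0,0,-.04)]:
    q=K@(T[:3,:3].T@(np.array(p)-T[:3,3]));print(p,(q[:2]/q[2]).round(1))
```

```text
0.026422937186726482 0.0 [ 0.48187127 -0.22637464  0.02204417]
(0, 0, 0) [322.5 225.6]
(0, 0, -0.019) [322.7 237. ]
(0, 0.046, 0) [391.4 225.6]
(0, 0.046, -0.019) [398.2 237. ]
(0, 0.02, -0.019) [355.6 237. ]
(0, 0, -0.04) [323.  252.6]
```

View pics/w3.png

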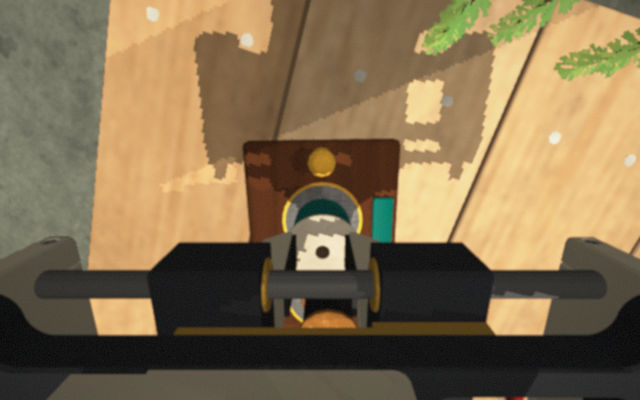

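Run:
```python
from h import *
im,dep,K,R,c,d=cam("wrist")
T=np.array(d["T_tool_cam"]);Ki=np.linalg.inv(K)
def tool(px):
    return T[:3,:3]@(Ki@np.array([px[0],px[1],1.])*dep[px[1],px[0]])+T[:3,3]
for px in [(282,236),(282,240),(284,246),(275,260),(360,237),(362,246),(358,240),(370,262),(322,235),(320,262),(310,225),(320,318),(320,205),(384,220)]:
    p=tool(px);print(px,"tool",p.round(4),"world",(np.array(R)@(T[:3,:3].T@(p-T[:3,3]))+c).round(4),im[px[1],px[0]])
```

```text
(282, 236) tool [ 0.0115 -0.0214 -0.0442] world [ 0.4767 -0.2501  0.0662] [ 76  93 102]
(282, 240) tool [ 0.011  -0.021  -0.0481] world [ 0.477  -0.2495  0.0701] [75 93 99]
(284, 246) tool [ 0.0109 -0.0192 -0.055 ] world [ 0.4766 -0.2478  0.077 ] [77 91 98]
(275, 260) tool [ 0.0347 -0.0141 -0.1149] world [ 0.4523 -0.2494  0.137 ] [27 62 83]
(360, 237) tool [ 0.0112  0.0191 -0.0448] world [ 0.4658 -0.211   0.0669] [76 91 99]
(362, 246) tool [ 0.0116  0.0187 -0.0564] world [ 0.4656 -0.2116  0.0784] [75 89 97]
(358, 240) tool [ 0.0109  0.0178 -0.0478] world [ 0.4666 -0.2122  0.0698] [ 76  92 101]
(370, 262) tool [ 0.0349  0.0123 -0.1163] world [ 0.445  -0.2241  0.1384] [24 33 42]
(322, 235) tool [ 0.0087 -0.0005 -0.0362] world [ 0.4737 -0.2293  0.0583] [185 222 234]
(320, 262) tool [-0.0077 -0.0016 -0.0363] world [ 0.4897 -0.2258  0.0584] [186 221 234]
(310, 225) tool [ 0.0145 -0.0071 -0.036 ] world [ 0.4699 -0.2371  0.0581] [106 128 140]
(320, 318) tool [-0.0461 -0.0017 -0.0345] world [ 0.5267 -0.2154  0.0566] [ 74 136 200]
(320, 205) tool [ 0.018  -0.0017 -0.0113] world [ 0.465  -0.2329  0.0333] [44 51 13]
(384, 220) tool [0.0024 0.0417 0.0041] world [ 0.4681 -0.1869  0.0179] [111 133  14]
```

The fingers closed above the spool without touching it. By depth, their ends sit about 43 mm behind the stated TCP. I'll measure that end more precisely before going lower.

```bash
python3 - <<'E'
from h import *
im,dep,K,R,c,d=cam("wrist")
T=np.array(d["T_tool_cam"]);v,u=np.mgrid[:400,:640]
Q=(np.stack([u,v,np.ones_like(u)],-1)@np.linalg.inv(K).T*dep[...,None])@T[:3,:3].T+T[:3,3]
for cu in list(range(272,300,4))+list(range(344,374,4)):
    q=Q[225:262,cu];k=q[:,2]<-.0385; q=q[k]
    if len(q): i=0;print(cu,"first row",225+np.flatnonzero(k)[0],q[0].round(4),q[2].round(4),q[8].round(4))
E
python3 g.py 0.4827 -0.2258 0.045 105.8
```

```text
272 first row 239 [ 0.011  -0.0262 -0.0468] [ 0.0112 -0.0258 -0.0497] [ 0.0363 -0.0156 -0.1098]
276 first row 238 [ 0.0111 -0.0243 -0.0458] [ 0.0115 -0.0238 -0.0492] [ 0.0363 -0.0145 -0.1092]
280 first row 237 [ 0.0114 -0.0223 -0.0451] [ 0.0109 -0.0222 -0.0466] [ 0.0365 -0.0134 -0.1088]
284 first row 235 [ 0.0112 -0.0206 -0.0421] [ 0.0112 -0.0203 -0.0447] [ 0.0117 -0.0193 -0.0533]
288 first row 234 [ 0.0115 -0.0186 -0.0414] [ 0.0109 -0.0184 -0.0427] [ 0.0108 -0.0177 -0.0501]
292 first row 233 [ 0.0113 -0.0166 -0.0396] [ 0.0113 -0.0164 -0.0422] [ 0.0109 -0.0158 -0.049 ]
296 first row 233 [ 0.0111 -0.0145 -0.0391] [ 0.0113 -0.0143 -0.0424] [ 0.0114 -0.0137 -0.0501]
344 first row 232 [ 0.0117  0.0112 -0.0392] [ 0.0111  0.0112 -0.0406] [ 0.0106  0.0107 -0.0471]
348 first row 232 [ 0.0115  0.0134 -0.0388] [ 0.0111  0.0132 -0.0419] [ 0.0112  0.0125 -0.0497]
352 first row 233 [ 0.0112  0.0155 -0.0394] [ 0.0113  0.0152 -0.0423] [ 0.0111  0.0145 -0.0495]
356 first row 235 [ 0.011   0.0174 -0.0417] [ 0.0112  0.0171 -0.0447] [ 0.0108  0.0164 -0.0513]
360 first row 236 [ 0.0106  0.0195 -0.0421] [ 0.011   0.0191 -0.0456] [ 0.0361  0.0106 -0.1072]
364 first row 238 [ 0.0104  0.0213 -0.0442] [ 0.0111  0.0208 -0.0482] [ 0.0362  0.0116 -0.109 ]
368 first row 239 [ 0.0111  0.023  -0.0471] [ 0.0109  0.0227 -0.049 ] [ 0.0366  0.0125 -0.1106]
372 first row 242 [ 0.0367  0.0142 -0.1071] [ 0.0363  0.0141 -0.1078] [ 0.0364  0.0135 -0.112 ]
{'t': 4.4, 'tool_pos': [0.482, -0.226, 0.022], 'force': [-0.304, 0.12, 0.173], 'gripper_width': 0.014}
[-0.0012, 0.0004, -0.0287] [0.0, 0.0, 0.002] rows 1.0
```

Emit:
{"method": "step_arm", "body": {
  "motion": [
    [[0, 0, -0.03, 0, 0, 0, -1], [0, 0, -0.03, 0, 0, 0, -1], [0, 0, -0.03, 0, 0, 0, -1], [0, 0, -0.03, 0, 0, 0, -1], [0, 0, -0.03, 0, 0, 0, -1], [0, 0, -0.03, 0, 0, 0, -1], [0, 0, -0.03, 0, 0, 0, -1], [0, 0, -0.03, 0, 0, 0, -1]]
  ]
}}

```text
t: 5.4
tool_pos: [0.4818, -0.2264, 0.046]
eef_rot: [[-0.962, -0.274, -0.0], [-0.274, 0.962, 0.0], [0.0, 0.0, -1.0]]
force: [0.3, -0.5, -0.1]
gripper_width: 0.089
grip_force: 0.0
```

```bash
cat > fin.py <<'E'
from h import *
im,dep,K,R,c,d=cam("wrist")
T=np.array(d["T_tool_cam"]);v,u=np.mgrid[:400,:640]
Q=(np.stack([u,v,np.ones_like(u)],-1)@np.linalg.inv(K).T*dep[...,None])@T[:3,:3].T+T[:3,3]
k=(Q[...,2]<-.02)&(Q[...,2]>-.1)&(abs(Q[...,1])>.03)&(abs(Q[...,1])<.08)&(v>215)&(v<262)&(abs(Q[...,0])<.03)
for n,s in(("L",k&(Q[...,1]<0)),("R",k&(Q[...,1]>0))):
    q=Q[s];tip=q[q[:,2]>np.percentile(q[:,2],95)];print(n,len(q),"z max",q[:,2].max().round(4),"tip mean",tip.mean(0).round(4),"inner y",np.min(abs(q[:,1])).round(4))
for cu in (236,232,228,404,408,412):
  kk=np.flatnonzero(k[:,cu]); print(cu,kk[:1],[Q[r,cu].round(4).tolist() for r in kk[:3]])
E
python3 fin.py; python3 g.py 0.4827 -0.2258 0.045 105.8
```

```text
L 1337 z max -0.0347 tip mean [ 0.005  -0.047  -0.0367] inner y 0.0453
R 1338 z max -0.0345 tip mean [ 0.005   0.0441 -0.0365] inner y 0.0426
236 [233] [[0.01, -0.0475, -0.0365], [0.0097, -0.0474, -0.0371], [0.0093, -0.0473, -0.0375]]
232 [231] [[0.0108, -0.0499, -0.0356], [0.011, -0.0493, -0.0375], [0.0114, -0.0487, -0.0397]]
228 [232] [[0.0113, -0.0513, -0.038], [0.0112, -0.051, -0.0393], [0.0111, -0.0507, -0.0404]]
404 [233] [[0.0095, 0.0445, -0.0354], [0.0094, 0.0442, -0.0366], [0.009, 0.0442, -0.0369]]
408 [230] [[0.0109, 0.0469, -0.0346], [0.011, 0.0464, -0.0362], [0.0112, 0.0459, -0.038]]
412 [232] [[0.0113, 0.048, -0.0382], [0.0115, 0.0474, -0.0402], [0.0114, 0.0471, -0.0414]]
{'t': 5.45, 'tool_pos': [0.482, -0.226, 0.046], 'force': [-0.246, -0.241, -0.184], 'gripper_width': 0.091}
[-0.0012, 0.0004, 0.0013] [0.0, 0.0, 0.002] rows 1.0
```

Emit:
{"method": "step_arm", "body": {
  "motion": [
    [[-0.003, 0.0015, 0.03, 0, 0, 0, -1], [-0.003, 0.0015, 0.05, 0, 0, 0, -1], [-0.003, 0.0015, 0.065, 0, 0, 0, -1], [-0.003, 0.0015, 0.0725, 0, 0, 0, -1], [-0.003, 0.0015, 0.0725, 0, 0, 0, -1]]
  ]
}}

```text
t: 6.08
tool_pos: [0.4837, -0.2245, -0.0122]
eef_rot: [[-0.962, -0.274, -0.0], [-0.274, 0.962, 0.0], [0.0, 0.0, -1.0]]
force: [0.0, -0.3, 0.3]
gripper_width: 0.0916
grip_force: 0.0
```

Emit:
{"method": "step_arm", "body": {
  "motion": [
    [[0, 0, 0, 0, 0, 0, 1], [0, 0, 0, 0, 0, 0, 1], [0, 0, 0, 0, 0, 0, 1], [0, 0, 0, 0, 0, 0, 1], [0, 0, 0, 0, 0, 0, 1], [0, 0, 0, 0, 0, 0, 1], [0, 0, 0, 0, 0, 0, 1], [0, 0, 0, 0, 0, 0, 1]]
  ],
  "grip_force": 12
}}

```text
t: 7.08
tool_pos: [0.4839, -0.2245, -0.0119]
eef_rot: [[-0.962, -0.274, 0.0], [-0.274, 0.962, 0.0], [-0.0, 0.0, -1.0]]
force: [0.1, 0.6, 0.2]
gripper_width: 0.0383
grip_force: 12.0
```

```bash
python3 g.py 0.484 -0.2258 0.08 105.8 0.60 0.10 0.08 95.15
```

```text
{'t': 7.075, 'tool_pos': [0.484, -0.225, -0.012], 'force': [0.127, 0.563, 0.181], 'gripper_width': 0.038}
[0.0003, -0.0015, -0.1149] [0.0, 0.0, 0.002] rows 2.0
[-0.2508, 0.3504, -0.1148] [0.0, 0.0, 0.239] rows 6.0
```

Emit:
{"method": "step_arm", "body": {
  "motion": [
    [[0, 0, -0.06, 0, 0, 0, 1], [0, 0, -0.13, 0, 0, 0, 1], [-0.08, 0.08, -0.2, 0, 0, 0.08, 1], [-0.29, 0.31, -0.265, 0, 0, 0.237, 1], [-0.29, 0.31, -0.265, 0, 0, 0.237, 1], [-0.29, 0.31, -0.265, 0, 0, 0.237, 1], [-0.29, 0.31, -0.265, 0, 0, 0.237, 1], [-0.29, 0.31, -0.265, 0, 0, 0.237, 1]]
  ]
}}

```text
t: 8.07
tool_pos: [0.6397, 0.0801, 0.2007]
eef_rot: [[-0.996, -0.093, 0.001], [-0.093, 0.996, 0.0], [-0.001, 0.0, -1.0]]
force: [1.1, 0.1, 0.0]
gripper_width: 0.0383
grip_force: 12.0
```

Emit:
{"method": "step_arm", "body": {
  "motion": [
    [[0, 0, 0, 0, 0, 0, 1], [0, 0, 0, 0, 0, 0, 1], [0, 0, 0, 0, 0, 0, 1]]
  ]
}}

```text
t: 8.45
tool_pos: [0.6384, 0.0761, 0.1997]
eef_rot: [[-0.996, -0.09, -0.001], [-0.09, 0.996, -0.0], [0.001, -0.0, -1.0]]
force: [0.2, -0.3, 0.2]
gripper_width: 0.0382
grip_force: 12.0
```

Run:
```python
from h import *
s=bot.get_state();print(s["t"],s["tool_pos"],s["gripper_width"],s["grip_force"])
im,dep,K,R,c,d=cam("wrist");cv2.imwrite("pics/w4.png",im);np.savez("w4.npz",im=im,dep=dep,K=K,R=R,c=c,T=d["T_tool_cam"])
v,u=np.mgrid[:400,:640]
P=c+(np.stack([u,v,np.ones_like(u)],-1)@np.linalg.inv(K).T@R.T)*dep[...,None]
h=cv2.cvtColor(im,cv2.COLOR_BGR2HSV)
m=((h[...,0]>100)&(h[...,0]<130)&(h[...,1]>90)&(h[...,2]>50)).astype(np.uint8)
k,l,st,ce=cv2.connectedComponentsWithStats(m)
for i in range(1,k):
    if st[i,4]>150:
        cn=max(cv2.findContours((l==i).astype(np.uint8),0,1)[0],key=len);e,ax,_=cv2.fitEllipse(cn)
        print(np.round(e,1),np.round(ax,1),st[i,4],onplane(e,.0145,K,R,c).round(4),"z",np.median(P[l==i][:,2]).round(4))
```

```text
8.45 [0.63840381 0.07613985 0.19969359] 0.0381502495815813 11.999921947717667
[374.5  43.7] [41.  46.2] 1550 [0.4898 0.1219 0.0145] z 0.0149
[371.9 100.3] [38.8 41.8] 1333 [0.5497 0.1271 0.0145] z 0.0149
[369.6 151.8] [36.4 38.4] 1148 [0.6094 0.1324 0.0145] z 0.0149
[367.5 199. ] [33.6 36. ] 998 [0.6694 0.1377 0.0145] z 0.0149
```

View pics/w4.png

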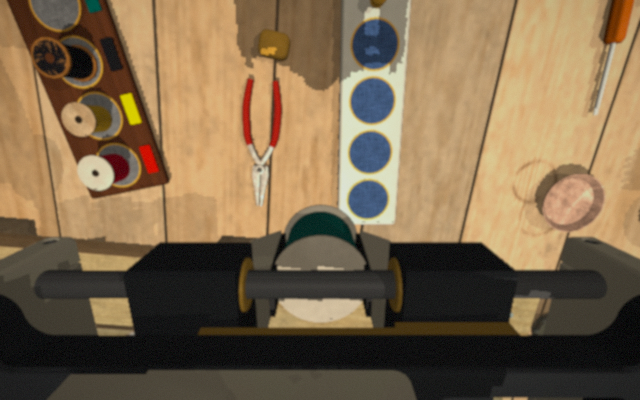

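The white seats, at image (374,44), (372,100), (370,152) and (368,199), all measure z≈0.0149 with 60 mm spacing. The teal spool hangs straight in the fingers, so I'll go above the far seat.

```bash
python3 g.py 0.671 0.1392 0.045 95.05
```

```text
{'t': 8.5, 'tool_pos': [0.639, 0.076, 0.2], 'force': [-0.139, 0.165, 0.479], 'gripper_width': 0.038}
[-0.0477, 0.0749, 0.1935] [-0.0, -0.001, 0.002] rows 3.0
```

Emit:
{"method": "step_arm", "body": {
  "motion": [
    [[-0.048, 0.075, 0.1, 0, 0, 0, 1], [-0.048, 0.075, 0.16, 0, 0, 0, 1], [-0.048, 0.075, 0.193, 0, 0, 0, 1], [-0.048, 0.075, 0.193, 0, 0, 0, 1], [-0.048, 0.075, 0.193, 0, 0, 0, 1], [-0.048, 0.075, 0.193, 0, 0, 0, 1]]
  ]
}}

```text
t: 9.25
tool_pos: [0.6735, 0.1402, 0.0491]
eef_rot: [[-0.996, -0.09, 0.005], [-0.09, 0.996, 0.001], [-0.005, 0.0, -1.0]]
force: [-0.2, -0.3, -0.5]
gripper_width: 0.0382
grip_force: 12.0
```

```bash
python3 g.py 0.671 0.1392 -0.0115 95.05
```

```text
{'t': 9.25, 'tool_pos': [0.674, 0.14, 0.049], 'force': [-0.239, -0.32, -0.506], 'gripper_width': 0.038}
[0.0037, -0.0009, 0.0757] [0.0, 0.007, 0.003] rows 1.0
```

Emit:
{"method": "step_arm", "body": {
  "motion": [
    [[0.001, 0, 0.03, 0, 0, 0, 1], [0.001, 0, 0.055, 0, 0, 0, 1], [0.001, 0, 0.055, 0, 0, 0, 1], [0.001, 0, 0.055, 0, 0, 0, 1], [0.001, 0, 0.055, 0, 0, 0, 1], [0.001, 0, 0.055, 0, 0, 0, 1]]
  ]
}}

```text
t: 10.0
tool_pos: [0.6714, 0.1408, 0.0024]
eef_rot: [[-0.996, -0.091, 0.001], [-0.091, 0.996, 0.0], [-0.001, 0.0, -1.0]]
force: [-0.7, 0.2, -0.7]
gripper_width: 0.0382
grip_force: 12.0
```

```bash
python3 g.py 0.671 0.1392 -0.0115 95.05
```

```text
{'t': 10.0, 'tool_pos': [0.671, 0.141, 0.002], 'force': [-0.698, 0.201, -0.667], 'gripper_width': 0.038}
[0.0007, -0.0019, 0.0174] [0.0, 0.002, 0.004] rows 1.0
```

Emit:
{"method": "step_arm", "body": {
  "motion": [
    [[0.0005, -0.0019, 0.008, 0, 0, 0, 1], [0.0005, -0.0019, 0.0125, 0, 0, 0, 1], [0.0005, -0.0019, 0.016, 0, 0, 0, 1], [0.0005, -0.0019, 0.016, 0, 0, 0, 1], [0.0005, -0.0019, 0.016, 0, 0, 0, 1]]
  ]
}}

```text
t: 10.62
tool_pos: [0.6707, 0.1392, -0.0111]
eef_rot: [[-0.996, -0.091, 0.0], [-0.091, 0.996, 0.0], [-0.0, 0.0, -1.0]]
force: [-0.1, -0.0, -1.3]
gripper_width: 0.0385
grip_force: 12.0
```

```bash
python3 g.py 0.671 0.1392 -0.0115 95.05; python3 g.py 0.671 0.1392 -0.0115 95.05
```

```text
{'t': 10.625, 'tool_pos': [0.671, 0.139, -0.011], 'force': [-0.137, -0.05, -1.343], 'gripper_width': 0.038}
[-0.0003, -0.0, 0.0005] [0.0, 0.0, 0.004] rows 1.0
{'t': 10.625, 'tool_pos': [0.671, 0.139, -0.011], 'force': [-0.137, -0.05, -1.343], 'gripper_width': 0.038}
[-0.0003, -0.0, 0.0005] [0.0, 0.0, 0.004] rows 1.0
```

Emit:
{"method": "step_arm", "body": {
  "motion": [
    [[0, 0, 0.0005, 0, 0, 0, 1], [0, 0, 0.0005, 0, 0, 0, -1], [0, 0, 0.0005, 0, 0, 0, -1], [0, 0, 0.0005, 0, 0, 0, -1], [0, 0, 0.0005, 0, 0, 0, -1], [0, 0, 0.0005, 0, 0, 0, -1], [0, 0, -0.03, 0, 0, 0, -1], [0, 0, -0.1, 0, 0, 0, -1]]
  ]
}}

```text
t: 11.62
tool_pos: [0.6685, 0.1389, 0.0666]
eef_rot: [[-0.996, -0.091, -0.007], [-0.091, 0.996, -0.001], [0.007, 0.0, -1.0]]
force: [1.0, 0.4, 0.8]
gripper_width: 0.0916
grip_force: 0.0
```

```bash
python3 g.py 0.5397 -0.205 0.06 105.8
python3 - <<'E'
from h import *
im,*_=cam("wrist");cv2.imwrite("pics/w5.png",im)
E
```

```text
{'t': 11.625, 'tool_pos': [0.669, 0.139, 0.067], 'force': [1.013, 0.43, 0.805], 'gripper_width': 0.092}
[0.1995, -0.4134, 0.0096] [0.001, -0.009, -0.235] rows 6.0
```

View pics/w5.png

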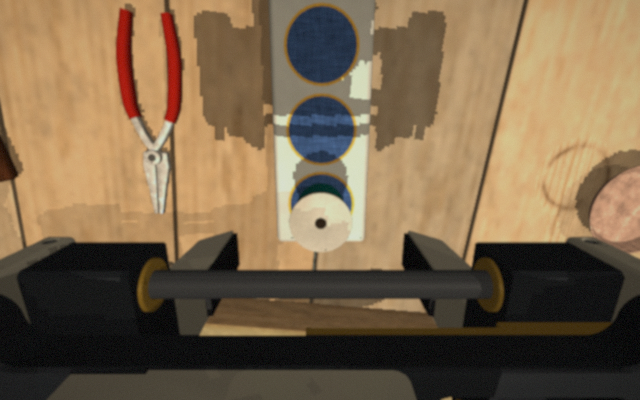

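Teal stands upright on the far seat, with its hole at (320,223) and the seat column at 321. Next is black.

Emit:
{"method": "step_arm", "body": {
  "motion": [
    [[0.2, -0.414, 0, 0, 0, -0.235, -1], [0.2, -0.414, 0, 0, 0, -0.235, -1], [0.2, -0.414, 0, 0, 0, -0.235, -1], [0.2, -0.414, 0, 0, 0, -0.235, -1], [0.2, -0.414, 0, 0, 0, -0.235, -1], [0.2, -0.414, 0, 0, 0, -0.235, -1], [0.2, -0.414, 0, 0, 0, -0.235, -1], [0.2, -0.414, 0, 0, 0, -0.235, -1]]
  ]
}}

```text
t: 12.68
tool_pos: [0.5417, -0.205, 0.0689]
eef_rot: [[-0.962, -0.272, 0.0], [-0.272, 0.962, 0.0], [-0.0, 0.0, -1.0]]
force: [-0.3, 1.0, -0.4]
gripper_width: 0.0919
grip_force: 0.0
```

Emit:
{"method": "step_arm", "body": {
  "motion": [
    [[0, 0, 0.02, 0, 0, 0, -1], [0, 0, 0.02, 0, 0, 0, -1], [0, 0, 0.02, 0, 0, 0, -1]]
  ]
}}

```text
t: 13.05
tool_pos: [0.5418, -0.2044, 0.0525]
eef_rot: [[-0.962, -0.274, -0.001], [-0.274, 0.962, 0.0], [0.0, 0.001, -1.0]]
force: [0.1, 0.4, 0.2]
gripper_width: 0.0918
grip_force: 0.0
```

```bash
python3 g.py 0.5397 -0.205 -0.0125 105.8
```

```text
{'t': 13.05, 'tool_pos': [0.542, -0.204, 0.052], 'force': [0.118, 0.433, 0.207], 'gripper_width': 0.092}
[0.0027, -0.0001, 0.0812] [0.001, -0.001, 0.002] rows 2.0
```

Emit:
{"method": "step_arm", "body": {
  "motion": [
    [[0.0027, 0, 0.03, 0, 0, 0, -1], [0.0027, 0, 0.06, 0, 0, 0, -1], [0.0027, 0, 0.081, 0, 0, 0, -1], [0.0027, 0, 0.081, 0, 0, 0, -1], [0.0027, 0, 0.081, 0, 0, 0, -1]]
  ]
}}

```text
t: 13.68
tool_pos: [0.5402, -0.2061, -0.0112]
eef_rot: [[-0.962, -0.273, 0.001], [-0.273, 0.962, -0.001], [-0.001, -0.001, -1.0]]
force: [-0.2, 0.6, 0.8]
gripper_width: 0.092
grip_force: 0.0
```

```bash
python3 g.py 0.5397 -0.205 -0.0125 105.8
```

```text
{'t': 13.675, 'tool_pos': [0.54, -0.206, -0.011], 'force': [-0.222, 0.562, 0.763], 'gripper_width': 0.092}
[0.0002, 0.0015, 0.0016] [-0.001, 0.001, 0.001] rows 1.0
```

Emit:
{"method": "step_arm", "body": {
  "motion": [
    [[0, 0, 0, 0, 0, 0, 1], [0, 0, 0, 0, 0, 0, 1], [0, 0, 0, 0, 0, 0, 1], [0, 0, 0, 0, 0, 0, 1], [0, 0, 0, 0, 0, 0, 1], [0, 0, 0, 0, 0, 0, 1], [0, 0, 0, 0, 0, 0, 1], [0, 0, 0, 0, 0, 0, 1]]
  ]
}}

```text
t: 14.68
tool_pos: [0.5395, -0.2058, -0.012]
eef_rot: [[-0.962, -0.273, -0.0], [-0.273, 0.962, 0.0], [-0.0, 0.0, -1.0]]
force: [-0.2, 0.3, -0.1]
gripper_width: 0.0326
grip_force: 12.0
```

```bash
python3 g.py 0.611 0.134 0.065 95.05
```

```text
{'t': 14.675, 'tool_pos': [0.54, -0.206, -0.012], 'force': [-0.191, 0.288, -0.106], 'gripper_width': 0.033}
[-0.2018, 0.3844, -0.0961] [0.0, 0.0, 0.239] rows 6.0
```

Emit:
{"method": "step_arm", "body": {
  "motion": [
    [[0, 0, -0.05, 0, 0, 0, 1], [0, 0, -0.1, 0, 0, 0, 1], [-0.201, 0.384, -0.1, 0, 0, 0.239, 1], [-0.201, 0.384, -0.1, 0, 0, 0.239, 1], [-0.201, 0.384, -0.1, 0, 0, 0.239, 1], [-0.201, 0.384, -0.1, 0, 0, 0.239, 1], [-0.201, 0.384, -0.1, 0, 0, 0.239, 1], [-0.201, 0.384, -0.1, 0, 0, 0.239, 1]]
  ]
}}

```text
t: 15.68
tool_pos: [0.6105, 0.1367, 0.068]
eef_rot: [[-0.996, -0.09, 0.0], [-0.09, 0.996, 0.0], [-0.0, 0.0, -1.0]]
force: [0.0, -0.7, -0.6]
gripper_width: 0.0327
grip_force: 12.0
```

Emit:
{"method": "step_arm", "body": {
  "motion": [
    [[0, 0, 0, 0, 0, 0, 1], [0, 0, 0, 0, 0, 0, 1], [0, 0, 0.0, 0, 0, 0, 1], [0, 0, 0.0, 0, 0, 0, 1]]
  ]
}}

```text
t: 16.18
tool_pos: [0.6106, 0.1323, 0.0682]
eef_rot: [[-0.996, -0.087, 0.0], [-0.087, 0.996, -0.0], [-0.0, -0.0, -1.0]]
force: [0.1, 0.1, -0.1]
gripper_width: 0.0328
grip_force: 12.0
```

```bash
python3 g.py 0.6104 0.1338 0.002 95.05
```

```text
{'t': 16.175, 'tool_pos': [0.611, 0.132, 0.068], 'force': [0.117, 0.071, -0.127], 'gripper_width': 0.033}
[0.0, 0.0019, 0.0828] [-0.0, 0.0, -0.002] rows 2.0
```

Emit:
{"method": "step_arm", "body": {
  "motion": [
    [[0, 0.0019, 0.04, 0, 0, 0, 1], [0, 0.0019, 0.075, 0, 0, 0, 1], [0, 0.0019, 0.083, 0, 0, 0, 1], [0, 0.0019, 0.083, 0, 0, 0, 1], [0, 0.0019, 0.083, 0, 0, 0, 1], [0, 0.0019, 0.083, 0, 0, 0, 1]]
  ]
}}

```text
t: 16.92
tool_pos: [0.6111, 0.1351, 0.0028]
eef_rot: [[-0.996, -0.088, 0.002], [-0.088, 0.996, 0.0], [-0.002, 0.0, -1.0]]
force: [0.2, 0.5, -0.7]
gripper_width: 0.0325
grip_force: 12.0
```

```bash
python3 g.py 0.6104 0.1338 -0.0115 95.05
```

```text
{'t': 16.925, 'tool_pos': [0.611, 0.135, 0.003], 'force': [0.173, 0.46, -0.739], 'gripper_width': 0.032}
[0.001, -0.0016, 0.0179] [0.0, 0.003, 0.0] rows 1.0
```

Emit:
{"method": "step_arm", "body": {
  "motion": [
    [[0.0007, -0.0014, 0.008, 0, 0, 0, 1], [0.0007, -0.0014, 0.0125, 0, 0, 0, 1], [0.0007, -0.0014, 0.0168, 0, 0, 0, 1], [0.0007, -0.0014, 0.0168, 0, 0, 0, 1], [0.0007, -0.0014, 0.0168, 0, 0, 0, 1]]
  ]
}}

```text
t: 17.55
tool_pos: [0.6099, 0.1339, -0.0119]
eef_rot: [[-0.996, -0.088, -0.0], [-0.088, 0.996, 0.0], [0.0, 0.0, -1.0]]
force: [0.2, 0.7, -0.4]
gripper_width: 0.0328
grip_force: 12.0
```

```bash
python3 g.py 0.6104 0.1338 -0.0115 95.05
```

```text
{'t': 17.55, 'tool_pos': [0.61, 0.134, -0.012], 'force': [0.175, 0.742, -0.357], 'gripper_width': 0.033}
[-0.0006, -0.0002, -0.0005] [0.0, -0.0, 0.0] rows 1.0
```

Emit:
{"method": "step_arm", "body": {
  "motion": [
    [[0, 0, 0, 0, 0, 0, -1], [0, 0, 0, 0, 0, 0, -1], [0, 0, 0, 0, 0, 0, -1], [0, 0, 0, 0, 0, 0, -1], [0, 0, 0, 0, 0, 0, -1], [0, 0, 0, 0, 0, 0, -1], [0, 0, -0.03, 0, 0, 0, -1], [0, 0, -0.1, 0, 0, 0, -1]]
  ]
}}

```text
t: 18.55
tool_pos: [0.6078, 0.1336, 0.0664]
eef_rot: [[-0.996, -0.088, -0.006], [-0.088, 0.996, -0.001], [0.006, 0.0, -1.0]]
force: [2.2, -0.7, 0.8]
gripper_width: 0.0917
grip_force: 0.0
```

```bash
python3 g.py 0.5987 -0.1904 0.06 105.8
```

```text
{'t': 18.55, 'tool_pos': [0.608, 0.134, 0.066], 'force': [2.187, -0.683, 0.824], 'gripper_width': 0.092}
[0.047, -0.4024, 0.0083] [0.001, -0.008, -0.239] rows 6.0
```

Emit:
{"method": "step_arm", "body": {
  "motion": [
    [[0.049, -0.4024, 0, 0, 0, -0.239, -1], [0.049, -0.4024, 0, 0, 0, -0.239, -1], [0.049, -0.4024, 0, 0, 0, -0.239, -1], [0.049, -0.4024, 0, 0, 0, -0.239, -1], [0.049, -0.4024, 0, 0, 0, -0.239, -1], [0.049, -0.4024, 0, 0, 0, -0.239, -1], [0.049, -0.4024, 0, 0, 0, -0.239, -1], [0.049, -0.4024, 0, 0, 0, -0.239, -1]]
  ]
}}

```text
t: 19.55
tool_pos: [0.5994, -0.1884, 0.0681]
eef_rot: [[-0.962, -0.274, -0.0], [-0.274, 0.962, 0.001], [0.0, 0.001, -1.0]]
force: [-0.0, 0.9, -0.7]
gripper_width: 0.0919
grip_force: 0.0
```

Emit:
{"method": "step_arm", "body": {
  "motion": [
    [[0, 0, 0.02, 0, 0, 0, -1], [0, 0, 0.02, 0, 0, 0, -1], [0, 0, 0.02, 0, 0, 0, -1], [0, 0, 0.02, 0, 0, 0, -1]]
  ]
}}

```text
t: 20.05
tool_pos: [0.5995, -0.1901, 0.0524]
eef_rot: [[-0.962, -0.273, 0.0], [-0.273, 0.962, -0.0], [-0.0, -0.0, -1.0]]
force: [-0.2, 0.6, -0.0]
gripper_width: 0.0918
grip_force: 0.0
```

```bash
python3 g.py 0.5987 -0.1904 -0.0135 105.8
```

```text
{'t': 20.05, 'tool_pos': [0.6, -0.19, 0.052], 'force': [-0.184, 0.564, -0.003], 'gripper_width': 0.092}
[0.0011, -0.0, 0.0824] [-0.0, 0.001, 0.001] rows 2.0
```

Emit:
{"method": "step_arm", "body": {
  "motion": [
    [[0.001, 0, 0.03, 0, 0, 0, -1], [0.001, 0, 0.06, 0, 0, 0, -1], [0.001, 0, 0.082, 0, 0, 0, -1], [0.001, 0, 0.082, 0, 0, 0, -1], [0.001, 0, 0.082, 0, 0, 0, -1]]
  ]
}}

```text
t: 20.68
tool_pos: [0.5992, -0.1907, -0.0125]
eef_rot: [[-0.962, -0.273, 0.001], [-0.273, 0.962, -0.001], [-0.001, -0.001, -1.0]]
force: [-0.3, 0.1, -0.5]
gripper_width: 0.0919
grip_force: 0.0
```

Emit:
{"method": "step_arm", "body": {
  "motion": [
    [[0, 0, 0, 0, 0, 0, 1], [0, 0, 0, 0, 0, 0, 1], [0, 0, 0, 0, 0, 0, 1], [0, 0, 0, 0, 0, 0, 1], [0, 0, 0, 0, 0, 0, 1], [0, 0, 0, 0, 0, 0, 1], [0, 0, 0, 0, 0, 0, 1], [0, 0, 0, 0, 0, 0, 1]]
  ]
}}

```text
t: 21.68
tool_pos: [0.5985, -0.1905, -0.0134]
eef_rot: [[-0.962, -0.273, 0.0], [-0.273, 0.962, 0.0], [-0.0, 0.0, -1.0]]
force: [0.2, -0.5, -0.5]
gripper_width: 0.0303
grip_force: 12.0
```

```bash
python3 g.py 0.5507 0.1285 0.065 95.05
```

```text
{'t': 21.675, 'tool_pos': [0.599, -0.19, -0.013], 'force': [0.176, -0.464, -0.483], 'gripper_width': 0.03}
[-0.0512, 0.3999, -0.0979] [0.0, 0.0, 0.239] rows 6.0
```

Emit:
{"method": "step_arm", "body": {
  "motion": [
    [[0, 0, -0.05, 0, 0, 0, 1], [0, 0, -0.1, 0, 0, 0, 1], [-0.051, 0.4, -0.1, 0, 0, 0.239, 1], [-0.051, 0.4, -0.1, 0, 0, 0.239, 1], [-0.051, 0.4, -0.1, 0, 0, 0.239, 1], [-0.051, 0.4, -0.1, 0, 0, 0.239, 1], [-0.051, 0.4, -0.1, 0, 0, 0.239, 1], [-0.051, 0.4, -0.1, 0, 0, 0.239, 1]]
  ]
}}

```text
t: 22.68
tool_pos: [0.5495, 0.1322, 0.0668]
eef_rot: [[-0.996, -0.093, -0.0], [-0.093, 0.996, 0.001], [0.0, 0.001, -1.0]]
force: [0.4, 0.3, -0.3]
gripper_width: 0.0299
grip_force: 12.0
```

Emit:
{"method": "step_arm", "body": {
  "motion": [
    [[0, 0, 0, 0, 0, 0, 1], [0, 0, 0, 0, 0, 0, 1], [0, 0, 0.0, 0, 0, 0, 1], [0, 0, 0.0, 0, 0, 0, 1]]
  ]
}}

```text
t: 23.18
tool_pos: [0.5508, 0.1275, 0.0666]
eef_rot: [[-0.996, -0.087, -0.0], [-0.087, 0.996, 0.0], [0.0, 0.0, -1.0]]
force: [-0.1, 0.7, -0.6]
gripper_width: 0.0302
grip_force: 12.0
```

```bash
python3 g.py 0.5509 0.1285 0.002 95.05
```

```text
{'t': 23.175, 'tool_pos': [0.551, 0.128, 0.067], 'force': [-0.092, 0.676, -0.551], 'gripper_width': 0.03}
[-0.0003, 0.0012, 0.0807] [0.0, -0.0, -0.002] rows 2.0
```

Emit:
{"method": "step_arm", "body": {
  "motion": [
    [[0, 0.001, 0.04, 0, 0, 0, 1], [0, 0.001, 0.075, 0, 0, 0, 1], [0, 0.001, 0.081, 0, 0, 0, 1], [0, 0.001, 0.081, 0, 0, 0, 1], [0, 0.001, 0.081, 0, 0, 0, 1], [0, 0.001, 0.081, 0, 0, 0, 1]]
  ]
}}

```text
t: 23.92
tool_pos: [0.5511, 0.1294, 0.0029]
eef_rot: [[-0.996, -0.088, 0.002], [-0.088, 0.996, 0.0], [-0.002, 0.0, -1.0]]
force: [-0.4, 0.1, -0.6]
gripper_width: 0.0304
grip_force: 12.0
```

```bash
python3 g.py 0.5509 0.1285 -0.0128 95.05
```

```text
{'t': 23.925, 'tool_pos': [0.551, 0.129, 0.003], 'force': [-0.356, 0.063, -0.64], 'gripper_width': 0.03}
[0.0004, -0.0011, 0.0196] [0.0, 0.002, 0.0] rows 1.0
```

Emit:
{"method": "step_arm", "body": {
  "motion": [
    [[0.0003, -0.001, 0.008, 0, 0, 0, 1], [0.0003, -0.001, 0.0135, 0, 0, 0, 1], [0.0003, -0.001, 0.0185, 0, 0, 0, 1], [0.0003, -0.001, 0.0185, 0, 0, 0, 1], [0.0003, -0.001, 0.0185, 0, 0, 0, 1]]
  ]
}}

```text
t: 24.55
tool_pos: [0.5502, 0.1285, -0.0131]
eef_rot: [[-0.996, -0.088, -0.0], [-0.088, 0.996, 0.0], [0.0, 0.0, -1.0]]
force: [0.4, 0.2, -0.6]
gripper_width: 0.0302
grip_force: 12.0
```

```bash
python3 g.py 0.5509 0.1285 -0.0128 95.05
```

```text
{'t': 24.55, 'tool_pos': [0.55, 0.129, -0.013], 'force': [0.445, 0.152, -0.574], 'gripper_width': 0.03}
[-0.0008, -0.0001, -0.0003] [0.0, -0.0, 0.0] rows 1.0
```

Emit:
{"method": "step_arm", "body": {
  "motion": [
    [[0, 0, 0, 0, 0, 0, -1], [0, 0, 0, 0, 0, 0, -1], [0, 0, 0, 0, 0, 0, -1], [0, 0, 0, 0, 0, 0, -1], [0, 0, 0, 0, 0, 0, -1], [0, 0, 0, 0, 0, 0, -1], [0, 0, -0.03, 0, 0, 0, -1], [0, 0, -0.1, 0, 0, 0, -1]]
  ]
}}

```text
t: 25.55
tool_pos: [0.5483, 0.1283, 0.0656]
eef_rot: [[-0.996, -0.088, -0.006], [-0.088, 0.996, -0.0], [0.006, 0.0, -1.0]]
force: [2.3, -0.0, -0.1]
gripper_width: 0.0918
grip_force: 0.0
```

```bash
python3 g.py 0.6555 -0.1763 0.06 105.8
```

```text
{'t': 25.55, 'tool_pos': [0.548, 0.128, 0.066], 'force': [2.314, -0.009, -0.112], 'gripper_width': 0.092}
[-0.1, -0.3911, 0.0064] [0.001, -0.008, -0.239] rows 6.0
```

Emit:
{"method": "step_arm", "body": {
  "motion": [
    [[-0.098, -0.391, 0, 0, 0, -0.239, -1], [-0.098, -0.391, 0, 0, 0, -0.239, -1], [-0.098, -0.391, 0, 0, 0, -0.239, -1], [-0.098, -0.391, 0, 0, 0, -0.239, -1], [-0.098, -0.391, 0, 0, 0, -0.239, -1], [-0.098, -0.391, 0, 0, 0, -0.239, -1], [-0.098, -0.391, 0, 0, 0, -0.239, -1], [-0.098, -0.391, 0, 0, 0, -0.239, -1]]
  ]
}}

```text
t: 26.55
tool_pos: [0.6556, -0.1742, 0.0669]
eef_rot: [[-0.962, -0.274, -0.001], [-0.274, 0.962, 0.001], [0.001, 0.001, -1.0]]
force: [-1.0, 0.5, -0.1]
gripper_width: 0.0916
grip_force: 0.0
```

Emit:
{"method": "step_arm", "body": {
  "motion": [
    [[0, 0, 0.02, 0, 0, 0, -1], [0, 0, 0.02, 0, 0, 0, -1], [0, 0, 0.02, 0, 0, 0, -1], [0, 0, 0.02, 0, 0, 0, -1]]
  ]
}}

```text
t: 27.05
tool_pos: [0.6562, -0.176, 0.0514]
eef_rot: [[-0.962, -0.273, 0.001], [-0.273, 0.962, -0.0], [-0.001, -0.0, -1.0]]
force: [0.7, -0.6, 0.1]
gripper_width: 0.0919
grip_force: 0.0
```

```bash
python3 g.py 0.6555 -0.1763 -0.0125 105.8
```

```text
{'t': 27.05, 'tool_pos': [0.656, -0.176, 0.051], 'force': [0.664, -0.608, 0.07], 'gripper_width': 0.092}
[0.001, -0.0001, 0.0798] [-0.0, 0.001, 0.001] rows 2.0
```

Emit:
{"method": "step_arm", "body": {
  "motion": [
    [[0.001, 0, 0.03, 0, 0, 0, -1], [0.001, 0, 0.06, 0, 0, 0, -1], [0.001, 0, 0.08, 0, 0, 0, -1], [0.001, 0, 0.08, 0, 0, 0, -1], [0.001, 0, 0.08, 0, 0, 0, -1]]
  ]
}}

```text
t: 27.68
tool_pos: [0.656, -0.1766, -0.012]
eef_rot: [[-0.962, -0.273, 0.002], [-0.273, 0.962, -0.001], [-0.001, -0.001, -1.0]]
force: [0.2, 0.1, 0.4]
gripper_width: 0.0923
grip_force: 0.0
```

Emit:
{"method": "step_arm", "body": {
  "motion": [
    [[0, 0, 0, 0, 0, 0, 1], [0, 0, 0, 0, 0, 0, 1], [0, 0, 0, 0, 0, 0, 1], [0, 0, 0, 0, 0, 0, 1], [0, 0, 0, 0, 0, 0, 1], [0, 0, 0, 0, 0, 0, 1], [0, 0, 0, 0, 0, 0, 1], [0, 0, 0, 0, 0, 0, 1]]
  ]
}}

```text
t: 28.68
tool_pos: [0.6552, -0.1763, -0.013]
eef_rot: [[-0.962, -0.273, 0.0], [-0.273, 0.962, 0.0], [-0.0, 0.0, -1.0]]
force: [-0.2, 0.0, 0.1]
gripper_width: 0.0342
grip_force: 12.0
```

```bash
python3 g.py 0.491 0.1233 0.065 95.05
```

```text
{'t': 28.675, 'tool_pos': [0.655, -0.176, -0.013], 'force': [-0.2, 0.046, 0.143], 'gripper_width': 0.034}
[0.0954, 0.4163, -0.0975] [0.0, 0.0, 0.239] rows 6.0
```

Emit:
{"method": "step_arm", "body": {
  "motion": [
    [[0, 0, -0.05, 0, 0, 0, 1], [0, 0, -0.1, 0, 0, 0, 1], [0.0954, 0.416, -0.1, 0, 0, 0.239, 1], [0.0954, 0.416, -0.1, 0, 0, 0.239, 1], [0.0954, 0.416, -0.1, 0, 0, 0.239, 1], [0.0954, 0.416, -0.1, 0, 0, 0.239, 1], [0.0954, 0.416, -0.1, 0, 0, 0.239, 1], [0.0954, 0.416, -0.1, 0, 0, 0.239, 1]]
  ]
}}

```text
t: 29.68
tool_pos: [0.4891, 0.1255, 0.0673]
eef_rot: [[-0.996, -0.091, -0.001], [-0.091, 0.996, 0.0], [0.0, 0.0, -1.0]]
force: [0.2, 0.1, -0.2]
gripper_width: 0.0344
grip_force: 12.0
```

Emit:
{"method": "step_arm", "body": {
  "motion": [
    [[0, 0, 0, 0, 0, 0, 1], [0, 0, 0, 0, 0, 0, 1], [0, 0, 0.0, 0, 0, 0, 1], [0, 0, 0.0, 0, 0, 0, 1]]
  ]
}}

```text
t: 30.18
tool_pos: [0.4915, 0.1222, 0.0669]
eef_rot: [[-0.996, -0.087, 0.0], [-0.087, 0.996, 0.0], [-0.0, 0.0, -1.0]]
force: [0.6, 0.5, -0.6]
gripper_width: 0.0339
grip_force: 12.0
```

```bash
python3 g.py 0.491 0.1233 0.002 95.05
```

```text
{'t': 30.175, 'tool_pos': [0.492, 0.122, 0.067], 'force': [0.575, 0.463, -0.611], 'gripper_width': 0.034}
[0.0005, 0.0015, 0.0812] [0.0, 0.0, -0.002] rows 2.0
```

Emit:
{"method": "step_arm", "body": {
  "motion": [
    [[0.0005, 0.001, 0.04, 0, 0, 0, 1], [0.0005, 0.001, 0.075, 0, 0, 0, 1], [0.0005, 0.001, 0.081, 0, 0, 0, 1], [0.0005, 0.001, 0.081, 0, 0, 0, 1], [0.0005, 0.001, 0.081, 0, 0, 0, 1], [0.0005, 0.001, 0.081, 0, 0, 0, 1]]
  ]
}}

```text
t: 30.92
tool_pos: [0.4913, 0.1239, 0.0032]
eef_rot: [[-0.996, -0.088, 0.002], [-0.088, 0.996, 0.0], [-0.002, 0.0, -1.0]]
force: [-0.4, -0.3, 0.2]
gripper_width: 0.0342
grip_force: 12.0
```

```bash
python3 g.py 0.491 0.1233 -0.0124 95.05
```

```text
{'t': 30.925, 'tool_pos': [0.491, 0.124, 0.003], 'force': [-0.407, -0.272, 0.176], 'gripper_width': 0.034}
[0.0005, -0.0007, 0.0194] [0.0, 0.002, 0.0] rows 1.0
```

Emit:
{"method": "step_arm", "body": {
  "motion": [
    [[0, -0.0005, 0.008, 0, 0, 0, 1], [0, -0.0005, 0.0135, 0, 0, 0, 1], [0, -0.0005, 0.0185, 0, 0, 0, 1], [0, -0.0005, 0.0185, 0, 0, 0, 1], [0, -0.0005, 0.0185, 0, 0, 0, 1]]
  ]
}}

```text
t: 31.55
tool_pos: [0.4906, 0.1234, -0.0126]
eef_rot: [[-0.996, -0.088, -0.0], [-0.088, 0.996, 0.0], [0.0, 0.0, -1.0]]
force: [-0.1, 0.0, 0.0]
gripper_width: 0.034
grip_force: 12.0
```

Emit:
{"method": "step_arm", "body": {
  "motion": [
    [[0, 0, 0, 0, 0, 0, -1], [0, 0, 0, 0, 0, 0, -1], [0, 0, 0, 0, 0, 0, -1], [0, 0, 0, 0, 0, 0, -1], [0, 0, 0, 0, 0, 0, -1], [0, 0, 0, 0, 0, 0, -1], [0, 0, -0.03, 0, 0, 0, -1], [0, 0, -0.1, 0, 0, 0, -1]]
  ]
}}

```text
t: 32.55
tool_pos: [0.4888, 0.1232, 0.0664]
eef_rot: [[-0.996, -0.088, -0.006], [-0.088, 0.996, -0.0], [0.006, 0.0, -1.0]]
force: [0.8, -0.3, 0.2]
gripper_width: 0.092
grip_force: 0.0
```

Emit:
{"method": "step_arm", "body": {
  "motion": [
    [[-0.1, -0.06, -0.15, 0, 0, 0, -1], [-0.12, -0.06, -0.2, 0, 0, 0, -1], [-0.12, -0.06, -0.2, 0, 0, 0, -1], [-0.12, -0.06, -0.2, 0, 0, 0, -1], [-0.12, -0.06, -0.2, 0, 0, 0, -1], [-0.12, -0.06, -0.2, 0, 0, 0, -1], [-0.12, -0.06, -0.2, 0, 0, 0, -1], [-0.12, -0.06, -0.2, 0, 0, 0, -1]]
  ]
}}

```text
t: 33.55
tool_pos: [0.59, 0.0843, 0.2269]
eef_rot: [[-0.996, -0.089, -0.001], [-0.089, 0.996, 0.0], [0.001, 0.0, -1.0]]
force: [0.5, -0.3, 0.3]
gripper_width: 0.092
grip_force: 0.0
```

Run:
```python
from h import *
s=bot.get_state();print(s["t"],s["tool_pos"])
im,dep,K,R,c,d=cam("wrist");cv2.imwrite("pics/w6.png",im);np.savez("w6.npz",im=im,dep=dep,K=K,R=R,c=c)
v,u=np.mgrid[:400,:640]
P=c+(np.stack([u,v,np.ones_like(u)],-1)@np.linalg.inv(K).T@R.T)*dep[...,None]
for n,seat,h in(("red",(.4898,.1219),.0530),("yellow",(.5497,.1271),.0490),("black",(.6094,.1324),.0570),("teal",(.6694,.1377),.0592)):
    M=(np.hypot(P[...,0]-seat[0],P[...,1]-seat[1])<.03)&(P[...,2]<.1)&(abs(P[...,2]-h)<.004)
    k,l,st,ce=cv2.connectedComponentsWithStats(M.astype(np.uint8));i=1+np.argmax(st[1:,4])
    cn=max(cv2.findContours((l==i).astype(np.uint8),0,1)[0],key=len);e,ax,_=cv2.fitEllipse(cn)
    p=onplane(e,h,K,R,c);print(n,np.round(e,1),np.round(ax,1),"z",np.median(P[l==i][:,2]).round(4),"off seat mm",((p[:2]-seat)*1000).round(1))
```

```text
33.55 [0.5900224  0.08426138 0.22685707]
red [362.9  89. ] [34.4 36.8] z 0.0523 off seat mm [0.8 0.1]
yellow [360.4 142. ] [29.  30.1] z 0.0483 off seat mm [-0.  -0.1]
black [359.5 192.1] [29.5 30.9] z 0.0564 off seat mm [-0.5 -0.2]
teal [357.9 238.4] [31.2 33.9] z 0.0583 off seat mm [-0.7 -0.4]
```

View pics/w6.png

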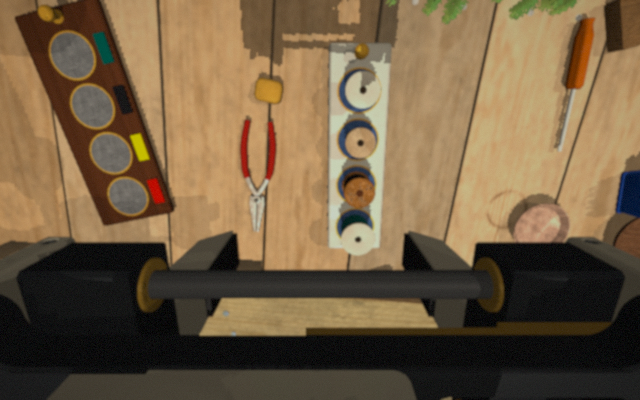

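All four spools stand on the white rack: red (363,89) nearest the knob, then yellow (360,142), black (360,192) and teal (358,238). Each is within 1 mm of its seat centre, and the arm is clear.

```bash
python3 -c "
from plant import bot
print(bot.hand_in())"
```

```text
the job is handed in; nothing more can be done
None
```

Job handed in: all four spools stand upright on the white rack in reverse order (red nearest the knob, then yellow, black, teal), each measured within 1 mm of its seat centre, at about 34 s of the 112 s allowed.

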